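# Fetch a capped forming die from the sloping rack and clamp it in the bench vice

## Robot

A 6-joint arm with a two-finger parallel gripper is mounted at the origin on the work surface. World frame = base frame: x ahead of the robot, y to its left, z up, the work surface at z = 0. Lengths are in m, angles in rad, forces in N, time in s.
With the tool pointing down it reaches from about 0.35 to 0.875 m from the base axis. Payload 4.2 kg.
Tool frame: the origin (TCP) lies midway between the tips of the shut fingers; the grasp point (between the pads) lies 19 mm behind it; z points along the fingers, y is the line along which they close (so a half turn about z gives the same grasp; the last joint's range is limited). The gripper opens to 87 mm and grips with 3 to 60 N. Pads are 19 mm wide; open, the fingers measure 117 mm over their backs; the gripper's body (75 mm by 190 mm) begins 51 mm behind the grasp point.
Start: joints at [-0.879, 0.385, 0.008, 0, -1.194, -0.259], TCP at [0.262, -0.567, 0.223] pointing down, gripper open.
Joint ranges: [-3.14, 3.14], [-1.21, 2.06], [-1.07, 1.41], [-3.16, 2.05], [-2.99, -0.16], [-3.1, 3.1]. Speed limits (rad/s): [2.79, 2.79, 3.14, 3.14, 3.14, 3.14].

## Interface

Orientations are given as a unit quaternion [w, x, y, z].
In Python, from rig import readout, vision, workorder gives the robot as it stands.
- The arm moves only by the tool carry_out, never from a script. Its argument "steps" is a list of rows, each a list of 5 numbers: the finger opening in cm, from 0 to 8.7, then the shift along the tool's x, y, z in cm, then the turn about the tool's z in degrees. A call has exactly 8 rows; each row shifts and turns the commanded pose from where the row before left it, along the tool's axes as they then stand; what a row does not reach is not made up. A row lasts 1/12 s, in which the tool goes at most 41.7 mm and 7.16 degrees, less where a joint would pass 70% of its speed; a pose out of reach is approached as far as the arm can. A call is refused whole if a number of a shift passes 4.17 or a number of a turn 7.16, either way. A call with a gripper value outside its range is refused whole. The fingers move at their own pace and stop on an object; the grip force is fixed at half the most. Time passes only in rows, so rows that do not move let the fingers close, or fill a call up. It gives the time, the measured TCP pose, the force, the opening and the grip force at its end, in the units of the state.
- readout.get_state(): the state, without advancing time (a new reading comes with each control period).
- vision.read_camera(name): name is "scene" or "top" or "wrist"; returns a dict with "img" (480x640x3 uint8, blue, green, red), "fx", "fy", "cx", "cy" (pixels), "k1" (the pictures are not rectified: a ray, as slopes to the right and down, at radius r is drawn at 1 + k1 r^2 times it, then the intrinsics apply), "cam_to_world" (4x4, takes a point from camera to world coordinates); the wrist camera has in their place "mount" (4x4, takes a point from camera to tool coordinates, whose origin is the TCP and whose axes are the flange's). Camera axes: x right, y down, z forward; pixel columns grow to the right and rows downward; lengths in m; the calibration is good to about 2 mm. A picture is of the moment at which its call begins: read the wrist's pose just before it. There is no depth.
- workorder.close_job(): hands the job in; it is judged then, once.
The state is a dict: "t": time; "joint_positions": joint angles; "joint_vel": joint speeds; "tau": joint torques, N m; "position": TCP position; "tool_rot": TCP orientation; "wrist_force": force on the tool from outside, world axes, zero at the start; "torque": the same for the moment, N m; "grip_width": finger opening in m; "finger_force": force on a finger pad.
Only numpy, scipy, OpenCV 4.12 (cv2) and the standard library are available. Lean on these libraries where they do the work, as an engineer would, in place of code of your own. Each camera call takes 0.05 s, during which the arm holds its last target. There are 200 camera calls.

## Task

In the sloping wooden rack one metal die has its grip bar covered by a black dust cap: lift the cap off and stand it upright, open end down, in the low grey cap tray. Then pull that die straight out of its pocket by the bare bar, stand it flat on the bed of the bench vice between the jaws (bar up, long sides along the jaws, roughly central along them), and slide the moving jaw up until the die is held snug between both jaws. Leave the other die, the spectacle frame, the dark acetate plate and the brush where they are.

Things in the scene. Friction and masses are not known exactly. Their poses are not given: they have to be found in the camera images.
- rack: Fixed wooden rack, 140 (x) x 230 (y) mm. Its 45 mm thick board slopes 30 degrees, the top face looking up and to the rack's -x side (the robot). Two open pockets, 82 x 58 mm, 30 mm deep, cut square to the slope, side by side at rack y = +58 and -58 mm; pocket floor centres at x -7.5, z 63 mm. High (+x) edge about 125 mm. Origin: centre of the underside on the table; frame level, z up.
- die: The die to use: aluminium block 80 (x) x 56 (y) x 30 (z) mm, flat grip bar 34 (x) x 18 (y) mm rising 52 mm from the middle of its top; about 0.4 kg. Starts in either rack pocket, leaning 30 degrees with it, block flush with the board, so only the bar can be gripped; the cap covers the bar. Origin: centre of the block's underside; z along the bar, the way cap and die come out.
- cap: Loose black plastic dust cap, a rectangular sleeve closed at the top: 44 (x) x 28 (y) x 62 (z) mm outside, hollow 54 mm deep, about 1.5 mm slack a side on the bar, 45 g. Starts over the die's bar, resting on the block. Origin: centre of the open rim; z points to the closed end.
- cap_tray: Fixed low grey open tray for caps, 90 (x) x 100 (y) mm, 14 mm high, walls and floor 4 mm thick, z up. Origin: centre of the underside, on the table.
- vice: Fixed dark steel bench vice. Bed 130 (x) x 225 (y) mm, flat top at z = 12 mm. Fixed jaw on the +y side: clamping face at y = +82.5 mm looking to -y, 110 mm long (along x), top at z = 38 mm. The moving jaw is on the -y side. Origin: centre of the bed's underside, z up.
- jaw (a joint): Travel of the moving jaw in m: 0 = fully open, grows as it slides to vice +y (to 0.07); starts at 0 to 0.015. Its clamping face is at vice y = -27.5 mm + travel, the gap is 110 mm - travel: 0.054 with the 56 mm die snug. Jaw 110 (x) x 55 (y) mm, top at z = 38 mm; slides with 2 N friction and stays where it is left.
- jaw_handle (a point): Centre of the top of the moving jaw's upright steel handle: a post 22 (vice x) x 18 (vice y) mm that rises 45 mm from the jaw's top to vice z = 83 mm, 40 mm behind the jaw's clamping face. Push it or grip it to slide the jaw.
- other_die: Bystander, leave alone: a second die of the same block (80 x 56 x 30 mm) in the other rack pocket, with a short round stub (30 mm diameter, 30 mm high) and no cap. Origin: centre of the block's underside, z along the stub.
- frame: Bystander, leave alone: brown spectacle frame front lying flat, 150 (y) x 48 (x) mm, 6 mm thick. Origin: its middle, on the table.
- blank: Bystander, leave alone: dark brown acetate plate lying flat, 100 (x) x 150 (y) x 8 mm. Origin: centre of its underside.
- brush: Bystander, leave alone: a bench brush lying on the table, bristle end to its own +x. Origin: centre of its underside.
Not all that is in view belongs to the job. What is shaped like the die but green is not meant. Of the things that look like the cap_tray, take the one that is nearest to the robot's base at the start.

How it is judged:
By the outcome, as a careful person would: the job done as asked, in the order asked, and still so for the second after the job is handed in, with the robot touching nothing.
It also fails if it takes over 61 s, if anything falls off the work surface, if the arm or the gripper's body presses on something with over 40 N, if the wrist force passes 120 N, or if a joint passes its speed limit or range.

## Working session

There is one attempt and no reset: what is moved stays moved. The work goes in short steps, Python scripts to look and compute and a tool call to move; the robot and the scene stay as the last step left them, time stands still between calls to the robot, and variables do not carry over. Pictures are saved under pics/ and viewed, at most 10 in all, crops included, and the job is handed in when it is done.

Besides the shell and the picture viewer there is one more tool, called after "Emit:" by a JSON object that holds its "name" and its "arguments". carry_out: Moves the arm, as the interface text tells. Its arguments: {"type":"object","properties":{"steps":{"type":"array"}},"required":["steps"]}

```bash
ls; mkdir -p pics; python3 - <<'E'
from rig import readout, vision
import cv2,numpy as np
s=readout.get_state();print(s['t'],s['position'],s['tool_rot'],s['grip_width'])
for n in("scene","top"):
    c=vision.read_camera(n);cv2.imwrite(f'pics/{n}0.png',c['img']);print(n,c['fx'],c['fy'],c['cx'],c['cy'],c['k1'],np.round(c['cam_to_world'],4).tolist())
E
```

```text
pics
0.0 [ 0.26190829 -0.56680673  0.22144993] [-2.69047530e-04 -2.14640412e-01  9.76692529e-01  1.06021830e-03] 0.08703027533184633
scene 559.5760724939781 559.5760724939781 320.3223807174963 237.81759866650754 -0.13995232511463274 [[-0.7103, 0.5772, -0.403, 1.1495], [0.7039, 0.5839, -0.4044, 0.6785], [0.0019, -0.5709, -0.821, 1.3797], [0.0, 0.0, 0.0, 1.0]]
top 608.5893348185552 608.5893348185552 337.686757393228 234.85252871210378 0.06912125523385691 [[-0.0171, -0.9915, 0.1293, 0.382], [-0.9996, 0.0197, 0.0185, 0.0556], [-0.0209, -0.1289, -0.9914, 1.3689], [0.0, 0.0, 0.0, 1.0]]
```

View pics/scene0.png

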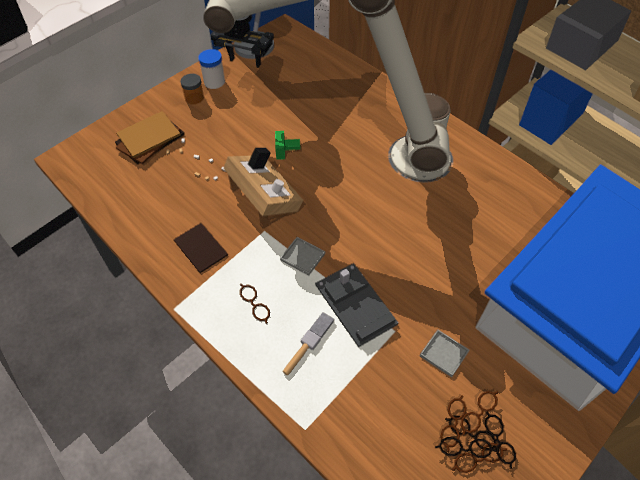

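View pics/top0.png

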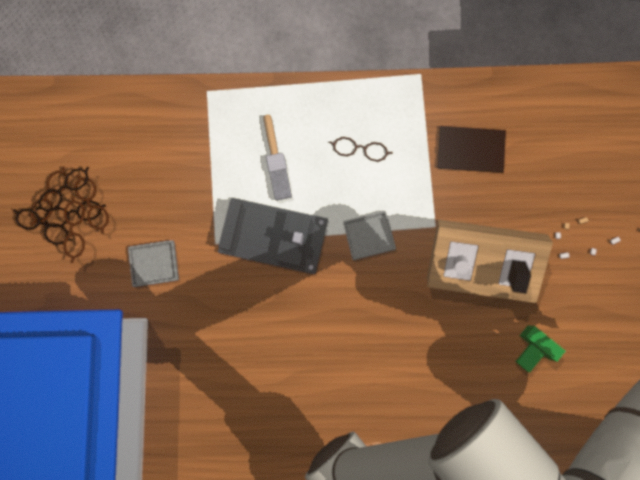

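The top picture shows the rack around (490,262) with the capped die in its right pocket (cap at about (520,276)). The vice is at (272,235) with its handle at (298,237). One tray is at (370,236), the other at (153,263). I'll enlarge both pictures.

```bash
cat > h.py <<'E'
import numpy as np,cv2
from rig import readout,vision
from scipy.spatial.transform import Rotation as R
from scipy.optimize import least_squares
CAM={'scene':(559.576,320.322,237.818,-0.139952,[[-0.7103,0.5772,-0.403,1.1495],[0.7039,0.5839,-0.4044,0.6785],[0.0019,-0.5709,-0.821,1.3797],[0,0,0,1]]),
'top':(608.589,337.687,234.853,0.069121,[[-0.0171,-0.9915,0.1293,0.382],[-0.9996,0.0197,0.0185,0.0556],[-0.0209,-0.1289,-0.9914,1.3689],[0,0,0,1]])}
def proj(cam,P):
    f,cx,cy,k,T=cam;T=np.array(T);P=np.atleast_2d(P)
    q=(P-T[:3,3])@T[:3,:3];s=q[:,:2]/q[:,2:];r=(s**2).sum(1,keepdims=True)
    return s*(1+k*r)*f+[cx,cy]
def ray(cam,uv):
    f,cx,cy,k,T=cam;T=np.array(T);d=(np.array(uv,float)-[cx,cy])/f;s=d.copy()
    for _ in range(20): s=d/(1+k*(s@s))
    return T[:3,3],T[:3,:3]@np.r_[s,1]
def onz(cam,uv,z):
    o,d=ray(cam,uv);return o+d*(z-o[2])/d[2]
def tri(c1,u1,c2,u2):
    r=least_squares(lambda p:np.r_[proj(c1,p)[0]-u1,proj(c2,p)[0]-u2],[.5,0,.05]);return r.x,np.abs(r.fun).max()
def Q(s): w,x,y,z=s['tool_rot'];return R.from_quat([x,y,z,w])
def wrist():
    s=readout.get_state();c=vision.read_camera('wrist')
    T=np.eye(4);T[:3,:3]=Q(s).as_matrix();T[:3,3]=s['position']
    return c['img'],(c['fx'],c['cx'],c['cy'],c['k1'],T@np.array(c['mount'])),s
E
python3 - <<'E'
import cv2
t=cv2.imread('pics/top0.png');s=cv2.imread('pics/scene0.png')
cv2.imwrite('pics/tc.png',cv2.resize(t[185:315,205:565],(792,286),interpolation=cv2.INTER_CUBIC))
cv2.imwrite('pics/sc.png',cv2.resize(s[130:360,210:410],(690,600)[0:0] or (520,598),interpolation=cv2.INTER_CUBIC))
E
```

```text
(no output)
```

View pics/tc.png

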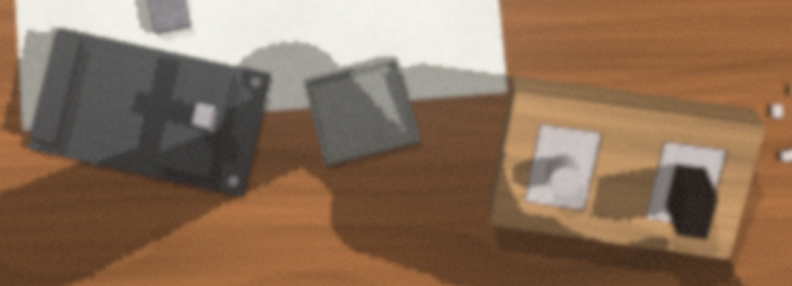

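View pics/sc.png

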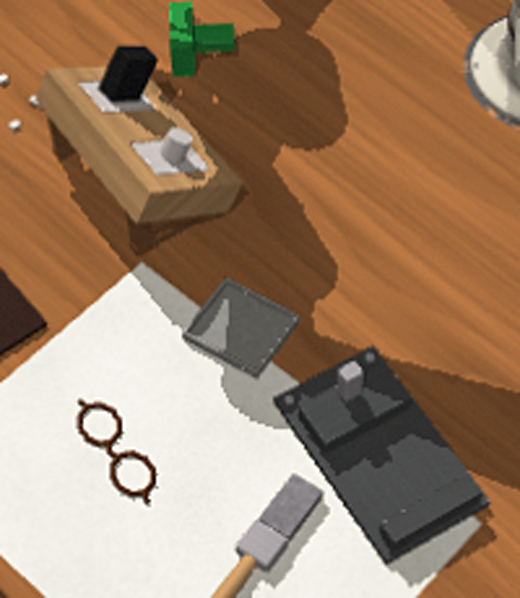

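The crops are clear. In tc.png, the vice bed's -y corners are at (270,72) and (243,195), the handle top at (204,114), and the tray corners at (305,82), (395,58), (419,142) and (328,165). The stub pocket corners are at (540,124), (602,132), (586,211) and (526,203). The same features can be read off sc.png, so I'll fit the poses.

```bash
cat > fit.py <<'E'
from h import *
t=lambda u,v:('top',u/2.2+205,v/2.2+185)
s=lambda u,v:('scene',u/2.6+210,v/2.6+130)
n=np.array([-.5,0,.866]);u=np.array([.866,0,.5]);Y=np.array([0,1,0])
pk=lambda y,a,b:np.array([-.0075,y,.063])+.03*n+a*.041*u+b*.029*Y
def fit(name,obs,x0,freez=True):
    def f(p):
        r=[]
        for P,(c,a,b) in obs:
            W=R.from_euler('z',p[2]).apply(P)+[p[0],p[1],p[3] if not freez else 0]
            r+=list(proj(CAM[c],W)[0]-[a,b])
        return np.array(r)
    for fr in(True,False):
        freez=fr;q=least_squares(f,x0+[0.]);print(name,np.round(q.x,4),'resid px',np.round(q.fun,1))
    print(np.hypot(*q.x[:2]))
for (sg) in (1,):
    fit('vice',[((.065,-.1125,.012),t(270,72)),((-.065,-.1125,.012),t(243,195)),((.065,-.1125,.012),s(275,398)),((-.065,-.1125,.012),s(373,348)),
    ((.065-.01,.1125,.038),t(60,28)),((-.065,.1125,.012),s(492,505)),((.065,.1125,.012),s(388,562))],[.5,.15,-.2])
    a,b=.045,.05
    fit('tray',[((a,b,.014),t(305,82)),((a,-b,.014),t(395,58)),((-a,-b,.014),t(419,142)),((-a,b,.014),t(328,165)),
     ((a,-b,.014),s(184,334)),((-a,-b,.014),s(228,278)),((-a,b,.014),s(298,320)),((a,b,.014),s(258,377))],[.5,-.05,.2])
    fit('rack',[(pk(.058,1,1),t(540,124)),(pk(.058,1,-1),t(602,132)),(pk(.058,-1,-1),t(586,211)),(pk(.058,-1,1),t(526,203)),
     (pk(-.058,1,1),t(664,142)),(pk(-.058,1,-1),t(726,150)),(pk(-.058,-1,1),t(648,218)),
     (pk(.058,1,1),s(158,172)),(pk(.058,1,-1),s(132,144)),(pk(.058,-1,1),s(208,170)),(pk(-.058,1,-1),s(80,84))],[.45,-.3,-.1])
print('handle',tri(CAM['top'],t(204,114)[1:],CAM['scene'],s(351,368)[1:]))
print('other tray',onz(CAM['top'],(153,263),.01))
E
python3 fit.py
```

```text
vice [ 0.5624  0.227  -0.2488  0.    ] resid px [ 0.4  0.3 -0.9  0.5 -1.3 -0.8 -0.1 -1.2 -3.9  0.1 -1.4 -1.1 -1.9 -0.3]
vice [ 0.5617  0.2265 -0.2459 -0.0067] resid px [ 0.6  0.9 -0.3  0.8 -1.3  0.3 -0.3 -0.3 -3.2  1.1 -1.6 -0.4 -1.8  0.4]
0.605626478986685
tray [0.5565 0.0115 0.2324 0.    ] resid px [-1.6 -0.8  0.6 -0.8  0.  -0.5 -2.   0.1 -0.8 -0.8 -0.7 -0.8  0.9 -2.2
 -0.2 -1.7]
tray [ 0.556   0.0099  0.2325 -0.0099] resid px [-0.8  0.1  1.   0.1  0.4  0.1 -1.3  0.7 -0.8  0.6 -0.9  0.7  0.6 -0.7
 -0.5 -0.4]
0.5561297096056897
rack [ 0.5011 -0.2379 -0.1501  0.    ] resid px [-0.2  0.5 -0.2  0.5 -0.4 -0.2 -0.6 -0.2  0.  -0.4  0.5 -0.3 -0.9  0.3
 -0.5  0.5 -1.1 -1.   0.9 -1.  -1.3 -1.1]
rack [ 0.501  -0.2388 -0.1497 -0.0035] resid px [-0.   0.7 -0.1  0.7 -0.3 -0.1 -0.4 -0.1  0.1 -0.2  0.4 -0.2 -0.9  0.4
 -0.6  1.1 -1.2 -0.4  0.8 -0.4 -1.4 -0.5]
0.5550333075770303
handle (array([0.54611862, 0.16553337, 0.08547156]), np.float64(0.6422948859405437))
other tray [0.50389061 0.49550279 0.01      ]
```

Emit:
{"name": "carry_out", "arguments": {"steps": [[8.7,-3.5,2.1,0,0],[8.7,-3.5,2.1,0,0],[8.7,-3.5,2.1,0,0],[8.7,-3.5,2.1,0,0],[8.7,-3.5,2.1,0,0],[8.7,-3.5,2.1,0,0],[8.7,-3.5,2.1,0,0],[8.7,-3.5,2.1,0,0]]}}

```text
t: 0.77
position: [0.4464, -0.2954, 0.2223]
tool_rot: [-0.0, -0.215, 0.977, 0.0]
wrist_force: [1.1, -1.3, -0.2]
grip_width: 0.0871
finger_force: 0.0
```

Emit:
{"name": "carry_out", "arguments": {"steps": [[8.7,0,0,0,4.8],[8.7,0,0,0,4.8],[8.7,0,0,0,4.8],[8.7,0,0,0,4.8],[8.7,0,0,0,4.8],[8.7,0,0,0,4.8],[8.7,0,0,0,4.6],[8.7,0,0,0,0]]}}

```text
t: 1.43
position: [0.4456, -0.2972, 0.2221]
tool_rot: [-0.0, 0.076, 0.997, 0.0]
wrist_force: [0.2, 0.6, 0.6]
grip_width: 0.0869
finger_force: 0.0
```

```bash
cat >> h.py <<'E'
def yaw(s):
    y=Q(s).as_matrix()[:,1];return np.degrees(np.arctan2(-y[0],y[1]))
def go(p,yw=None):
    """remaining shift in tool cm (after-turn axes) and turn"""
    s=readout.get_state();d=Q(s).as_matrix().T@(np.array(p)-s['position'])*100
    print('t',round(s['t'],2),'pos',np.round(s['position'],4),'yaw',round(yaw(s),2),'w',round(s['grip_width'],4),'F',np.round(s['wrist_force'],1),'shift cm',np.round(d,2),'turn',None if yw is None else round(yaw(s)-yw,2))
E
python3 - <<'E'
from h import *
im,cam,s=wrist();cv2.imwrite('pics/w1.png',im)
go([.4543,-.2901,.0977],-8.6)
import pickle;pickle.dump(cam,open('w1.pkl','wb'))
E
```

```text
t 1.48 pos [ 0.4456 -0.2973  0.2222] yaw -8.51 w 0.0872 F [-0.5 -0.9 -1. ] shift cm [-0.76  0.83 12.45] turn 0.09
```

View pics/w1.png

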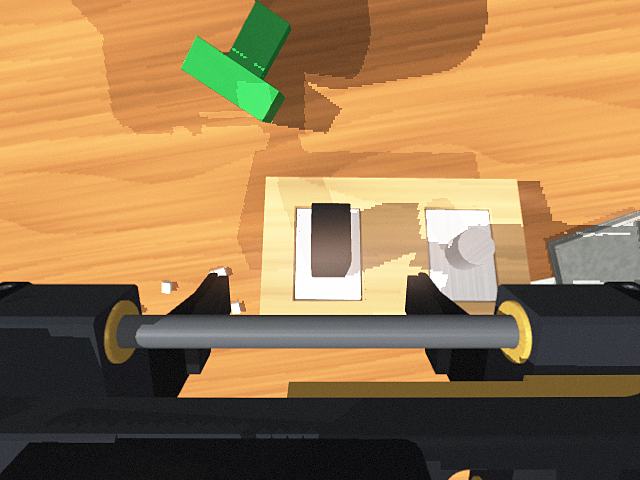

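The wrist picture shows the capped pocket with corners (295,208), (361,209), (361,300) and (295,298), and the cap top's low edge at (312,204)–(350,204). The stub pocket is at (425,209), (489,210), (496,301) and (430,299). I'll refit the rack with all three views.

```bash
cat > fit2.py <<'E'
import pickle
exec(open('fit.py').read().split('def fit')[0])
CAM['w']=pickle.load(open('w1.pkl','rb'));w=lambda a,b:('w',a,b)
W=[(pk(-.058,-1,-1),w(295,208)),(pk(-.058,-1,1),w(361,209)),(pk(-.058,1,1),w(361,300)),(pk(-.058,1,-1),w(295,298)),
(pk(.058,-1,-1),w(425,209)),(pk(.058,-1,1),w(489,210)),(pk(.058,1,1),w(496,301)),(pk(.058,1,-1),w(430,299))]
def f(p): return np.concatenate([proj(CAM[c],R.from_euler('z',p[2]).apply(P)+[p[0],p[1],p[3]])[0]-[a,b] for P,(c,a,b) in W])
q=least_squares(f,[.5,-.24,-.15,0.]);p=q.x;print(np.round(p,4),np.round(q.fun,1))
cap=np.array([[a,b,0] for a in(-.022,.022) for b in(-.014,.014)])
M=np.c_[u,Y,n]
T=lambda L:R.from_euler('z',p[2]).apply(np.array([-.0075,-.058,.063])+(np.atleast_2d(L)@M.T))+[p[0],p[1],p[3]]
print('captop proj',np.round(proj(CAM['w'],T(cap+[0,0,.092])),0).tolist())
for h in(.062,.056,.060):
    g=T([0,0,h])[0];print(h,g,'tcp',g-[0,0,.019])
print('n',R.from_euler('z',p[2]).apply(n))
go(T([0,0,.062])[0]-[0,0,.019],np.degrees(p[2]))
E
python3 fit2.py
```

```text
[ 0.503  -0.2375 -0.1665 -0.0046] [ 1.7 -0.8 -0.5 -0.8  1.1 -0.5 -0.8  0.6 -0.9  0.1 -1.6 -0.   1.2  0.1
 -0.2  1.3]
captop proj [[313.0, 205.0], [351.0, 206.0], [312.0, 265.0], [352.0, 265.0]]
0.062 [ 0.45544274 -0.28827273  0.11204682] tcp [ 0.45544274 -0.28827273  0.09304682]
0.056 [ 0.45840127 -0.28876983  0.10685082] tcp [ 0.45840127 -0.28876983  0.08785082]
0.06 [ 0.45642892 -0.28843843  0.11031482] tcp [ 0.45642892 -0.28843843  0.09131482]
n [-0.493088    0.08285061  0.866     ]
t 1.48 pos [ 0.4456 -0.2973  0.2222] yaw -8.51 w 0.0872 F [-0.5 -0.9 -1. ] shift cm [-0.85  1.03 12.91] turn 1.03
```

Emit:
{"name": "carry_out", "arguments": {"steps": [[8.7,-0.85,1.0,0,0.6],[8.7,0,0,2.5,0],[8.7,0,0,3.0,0],[8.7,0,0,3.0,0],[8.7,0,0,2.5,0],[8.7,0,0,1.2,0],[8.7,0,0,0.5,0],[8.7,0,0,0,0]]}}

```text
t: 2.15
position: [0.4551, -0.2886, 0.0943]
tool_rot: [-0.001, 0.08, 0.997, 0.0]
wrist_force: [0.8, -0.1, 0.3]
grip_width: 0.087
finger_force: 0.0
```

Emit:
{"name": "carry_out", "arguments": {"steps": [[2.0,0,0,0,0],[2.0,0,0,0,0],[2.0,0,0,0,0],[2.0,0,0,0,0],[2.0,0,0,0,0],[2.0,0,0,0,0],[2.0,0,0,0,0],[2.0,0,0,0,0]]}}

```text
t: 2.82
position: [0.4558, -0.2888, 0.0957]
tool_rot: [0.0, 0.08, 0.997, -0.0]
wrist_force: [0.2, 0.4, 0.0]
grip_width: 0.0416
finger_force: 0.0
```

Emit:
{"name": "carry_out", "arguments": {"steps": [[2.0,0,0,0,0],[2.0,0,0,0,0],[2.0,0,0,0,0],[2.0,0,0,0,0],[2.0,0,0,0,0],[2.0,0,0,0,0],[2.0,0,0,0,0],[2.0,0,0,0,0]]}}

```text
t: 3.48
position: [0.4558, -0.2888, 0.0955]
tool_rot: [-0.0, 0.08, 0.997, 0.0]
wrist_force: [1.0, 0.4, -0.3]
grip_width: 0.0278
finger_force: 30.0
```

Emit:
{"name": "carry_out", "arguments": {"steps": [[2.0,0.45,0,-0.78,0],[2.0,0.45,0,-0.78,0],[2.0,0.45,0,-0.78,0],[2.0,0.45,0,-0.78,0],[2.0,0.45,0,-0.78,0],[2.0,0.45,0,-0.78,0],[2.0,0.45,0,-0.78,0],[2.0,0.45,0,-0.78,0]]}}

```text
t: 4.15
position: [0.4197, -0.2829, 0.159]
tool_rot: [0.0, 0.08, 0.997, -0.0]
wrist_force: [0.0, 0.0, -0.8]
grip_width: 0.028
finger_force: 30.0
```

```bash
python3 - <<'E'
from h import *
im,cam,s=wrist();sc=vision.read_camera('scene')['img']
o=np.hstack([cv2.resize(im[60:360],(440,300))[:, :], cv2.resize(sc[90:240,180:360],(360,300))]);cv2.imwrite('pics/w2.png',o)
go([.556,.0107,.10],13.3)
E
```

```text
t 4.25 pos [ 0.4204 -0.2832  0.1597] yaw -9.2 w 0.0278 F [ 1.1 -0.4 -0.7] shift cm [-8.67 31.19  5.98] turn -22.5
```

View pics/w2.png

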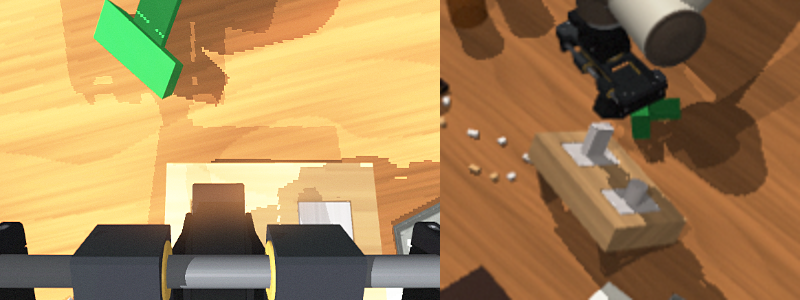

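The cap is off and the bar is bare (scene half, around (597,138)). The cap is held at (218,190) in the wrist half. I'll carry it to the tray.

Emit:
{"name": "carry_out", "arguments": {"steps": [[2.0,0,0,-3.0,0],[2.0,-0.95,4.0,0,0],[2.0,-0.95,4.0,0,0],[2.0,-0.95,4.0,0,0],[2.0,-0.95,4.0,0,0],[2.0,-0.95,4.0,0,0],[2.0,-0.95,4.0,0,0],[2.0,-0.95,4.0,0,0]]}}

```text
t: 4.92
position: [0.5309, -0.0152, 0.1878]
tool_rot: [-0.0, 0.08, 0.997, -0.0]
wrist_force: [1.0, 0.4, 0.7]
grip_width: 0.028
finger_force: 30.0
```

Emit:
{"name": "carry_out", "arguments": {"steps": [[2.0,0,2.3,0,0],[2.0,0,0,0,-5.6],[2.0,0,0,0,-5.6],[2.0,0,0,0,-5.6],[2.0,0,0,0,-5.7],[2.0,0,0,3.0,0],[2.0,0,0,3.0,0],[2.0,0,0,3.0,0]]}}

```text
t: 5.58
position: [0.5346, 0.0056, 0.0972]
tool_rot: [0.001, -0.116, 0.993, 0.0]
wrist_force: [-0.3, -0.9, -0.1]
grip_width: 0.0278
finger_force: 30.0
```

```bash
python3 - <<'E'
from h import *
im,cam,s=wrist();sc=vision.read_camera('scene')['img']
o=np.hstack([cv2.resize(im[60:360],(440,300))[:, :], cv2.resize(sc[180:330,220:400],(360,300))]);cv2.imwrite('pics/w3.png',o)
go([.5346,.0056,.025],13.3)
E
```

```text
t 5.68 pos [0.5304 0.0046 0.0931] yaw 13.23 w 0.0275 F [-0.6 -0.8 -0. ] shift cm [-0.52 -0.    6.81] turn -0.07
```

View pics/w3.png

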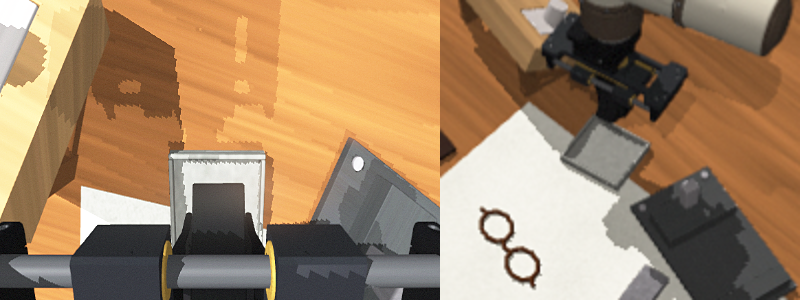

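```bash
python3 - <<'E'
from h import *
im,cam,s=wrist()
r=R.from_euler('z',.2325)
print(proj(cam,r.apply([[-.045,-.05,.014],[-.045,.05,.014]])+[.556,.0107,-.003]),'obs (244,212),(388,212)')
print([onz(cam,p,.012) for p in((244,212),(388,212))])
go([.5346,.0056,.035],13.3)
E
```

```text
[[245.40755252 219.83315599]
 [388.22153593 219.51277073]] obs (244,212),(388,212)
[array([ 0.51820649, -0.05011039,  0.012     ]), array([0.49542115, 0.04709473, 0.012     ])]
t 5.73 pos [0.5328 0.0049 0.096 ] yaw 13.3 w 0.0281 F [ 0.8 -0.3  0.2] shift cm [-0.23  0.03  6.1 ] turn 0.0
```

Emit:
{"name": "carry_out", "arguments": {"steps": [[2.0,0,0,2.5,0],[2.0,0,0,2.5,0],[2.0,0,0,1.0,0],[2.0,0,0,0.2,0],[2.0,0,0,0.2,0],[2.0,0,0,0.2,0],[2.0,0,0,0.2,0],[2.0,0,0,0,0]]}}

```text
t: 6.4
position: [0.5349, 0.0056, 0.0308]
tool_rot: [0.001, -0.116, 0.993, 0.0]
wrist_force: [-0.0, 0.1, -0.8]
grip_width: 0.0278
finger_force: 30.0
```

Emit:
{"name": "carry_out", "arguments": {"steps": [[2.0,0,0,0.2,0],[2.0,0,0,0.2,0],[2.0,0,0,0.1,0],[2.0,0,0,0.1,0],[2.0,0,0,0,0],[2.0,0,0,0,0],[2.0,0,0,0,0],[2.0,0,0,0,0]]}}

```text
t: 7.07
position: [0.5344, 0.0055, 0.024]
tool_rot: [0.0, -0.116, 0.993, 0.0]
wrist_force: [-1.3, -0.6, -0.7]
grip_width: 0.0278
finger_force: 30.0
```

Emit:
{"name": "carry_out", "arguments": {"steps": [[2.0,0,0,0.1,0],[2.0,0,0,0.1,0],[2.0,0,0,0.1,0],[2.0,0,0,0,0],[2.0,0,0,0,0],[2.0,0,0,0,0],[2.0,0,0,0,0],[2.0,0,0,0,0]]}}

```text
t: 7.73
position: [0.5345, 0.0055, 0.0214]
tool_rot: [0.0, -0.116, 0.993, -0.0]
wrist_force: [-1.5, 0.6, 5.2]
grip_width: 0.0279
finger_force: 30.0
```

Emit:
{"name": "carry_out", "arguments": {"steps": [[2.0,-0.35,0,0.06,0],[2.0,-0.34,0,0.08,0],[2.0,-0.34,0,0.1,0],[2.0,-0.33,0,0.13,0],[2.0,-0.31,0,0.16,0],[2.0,-0.3,0,0.18,0],[2.0,0,0,0,0],[2.0,0,0,0,0]]}}

```text
t: 8.4
position: [0.5497, 0.009, 0.0144]
tool_rot: [-0.004, -0.116, 0.993, -0.001]
wrist_force: [-8.6, 0.2, 15.1]
grip_width: 0.0277
finger_force: 30.0
```

```bash
python3 - <<'E'
from h import *
im,cam,s=wrist();sc=vision.read_camera('scene')['img']
o=np.hstack([cv2.resize(im[60:360],(440,300))[:, :], cv2.resize(sc[200:300,240:360],(360,300))]);cv2.imwrite('pics/w4.png',o)
go([.5346,.0056,.025],13.3)
E
```

```text
t 8.5 pos [0.5497 0.009  0.0144] yaw 13.27 w 0.0277 F [-8.2  0.6 14.5] shift cm [ 1.55  0.02 -1.05] turn -0.03
```

View pics/w4.png

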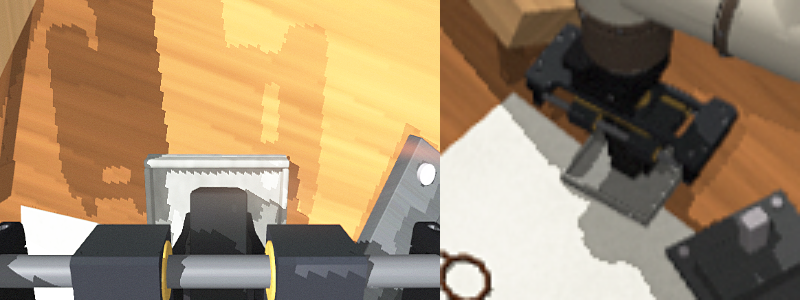

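```bash
python3 - <<'E'
from h import *
c=vision.read_camera('wrist');cam=(c['fx'],c['cx'],c['cy'],c['k1'],c['mount'])
for th in(30,20,10,5,0):
    a=np.radians(th);x=.022*np.cos(a)+.0285*np.sin(a);z=-.022*np.sin(a)+.0285*np.cos(a)
    print(th,proj(cam,[[x,-.014,-z-.019],[x,.014,-z-.019]]).round(0).tolist())
E
```

```text
30 [[280.0, 250.0], [354.0, 250.0]]
20 [[279.0, 262.0], [355.0, 262.0]]
10 [[278.0, 277.0], [356.0, 277.0]]
5 [[277.0, 285.0], [357.0, 285.0]]
0 [[277.0, 294.0], [357.0, 294.0]]
```

```bash
python3 - <<'E'
from h import *
c=vision.read_camera('wrist');cam=(c['fx'],c['cx'],c['cy'],c['k1'],c['mount'])
cv2.imwrite('pics/w4full.png',c['img'])
print(np.round(c['mount'],3))
for w,row in((75,243),(83,248)):
    f=lambda p:(lambda q:[q[1,0]-q[0,0]-w,q[:,1].mean()-row])(proj(cam,[[p[0],-.014,p[1]],[p[0],.014,p[1]]]))
    print(least_squares(f,[.02,-.04]).x)
i=cv2.imread('pics/w4.png')[180:300,150:290];cv2.imwrite('pics/w4c.png',cv2.resize(c['img'][200:400,200:440],(720,600),interpolation=cv2.INTER_CUBIC))
E
```

```text
[[-0.    -0.961 -0.277  0.076]
 [ 1.    -0.001  0.002 -0.   ]
 [-0.002 -0.277  0.961 -0.162]
 [ 0.     0.     0.     1.   ]]
[ 0.03649376 -0.03419704]
[ 0.03867536 -0.04700145]
```

View pics/w4c.png

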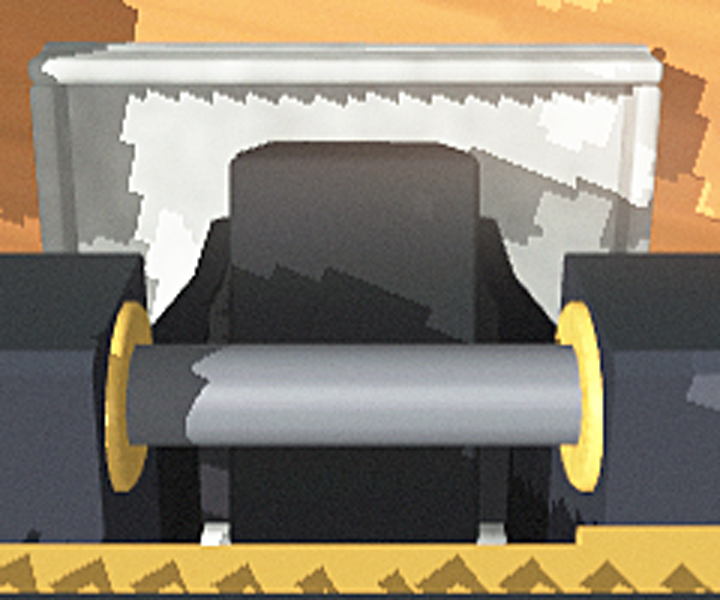

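The crop shows the cap still leaning: its top near edge is at about row 247, columns 277–359. It slid up in the pads and turned only partly, so I'll drag it some more.

Emit:
{"name": "carry_out", "arguments": {"steps": [[2.0,-0.2,0,-0.05,0],[2.0,-0.2,0,0,0],[2.0,-0.2,0,0,0],[2.0,-0.2,0,0.0,0],[2.0,-0.2,0,0.0,0],[2.0,0,0,0,0],[2.0,0,0,0,0],[2.0,0,0,0,0]]}}

```text
t: 9.27
position: [0.5589, 0.0106, 0.0144]
tool_rot: [-0.005, -0.115, 0.993, -0.001]
wrist_force: [-8.0, -2.9, 12.2]
grip_width: 0.0277
finger_force: 30.0
```

```bash
cat > edge.py <<'E'
from h import *
c=vision.read_camera('wrist');cam=(c['fx'],c['cx'],c['cy'],c['k1'],c['mount'])
for im in(cv2.imread('pics/w4full.png'),c['img']):
    g=cv2.GaussianBlur(cv2.cvtColor(im,cv2.COLOR_BGR2GRAY),(5,5),0).astype(float)
    col=g[200:312,310:326].mean(1);d=np.diff(col);r=200+int(np.argmin(d))
    rw=g[r+8:r+14].mean(0);dx=np.diff(rw);l=260+int(np.argmin(dx[260:310]));rr=330+int(np.argmax(dx[330:380]))
    f=lambda p:(lambda q:[q[1,0]-q[0,0]-(rr-l),q[:,1].mean()-r])(proj(cam,[[p[0],-.014,p[1]],[p[0],.014,p[1]]]))
    print(r,l,rr,least_squares(f,[.02,-.04]).x)
go([.5346,.0056,.025],13.3)
E
python3 edge.py
```

```text
246 275 359 [ 0.03975968 -0.04818814]
246 276 359 [ 0.03932372 -0.04681453]
t 9.32 pos [0.5589 0.0106 0.0144] yaw 13.26 w 0.0278 F [-5.9 -2.3 11.9] shift cm [ 2.49  0.07 -1.03] turn -0.04
```

Emit:
{"name": "carry_out", "arguments": {"steps": [[2.0,0,0,0.12,0],[2.0,0,0,0.12,0],[2.0,0,0,0.12,0],[2.0,0,0,0.12,0],[2.0,0,0,0.12,0],[2.0,0,0,0,0],[2.0,0,0,0,0],[2.0,0,0,0,0]]}}

```text
t: 9.98
position: [0.5632, 0.0117, 0.0111]
tool_rot: [-0.0, -0.116, 0.993, -0.001]
wrist_force: [-5.6, -0.8, 20.6]
grip_width: 0.028
finger_force: 30.0
```

```bash
python3 edge.py
```

```text
246 275 359 [ 0.03975919 -0.04818853]
239 281 353 [ 0.03634435 -0.02843365]
t 10.03 pos [0.5632 0.0117 0.0111] yaw 13.37 w 0.0278 F [-4.1 -1.7 19.7] shift cm [ 2.92  0.07 -1.39] turn 0.07
```

```bash
python3 - <<'E'
from h import *
im=vision.read_camera('wrist')['img'];cv2.imwrite('pics/w5.png',im)
for f in(cv2.imread('pics/w4full.png'),im):
    g=cv2.cvtColor(f,cv2.COLOR_BGR2GRAY)
    print([int(g[r:r+4,312:324].mean()) for r in range(200,320,4)])
    for r in(252,262,280,300): print(r,[int(g[r-3:r+3,c:c+3].mean()) for c in range(255,385,3)])
E
```

```text
[202, 200, 200, 194, 194, 240, 222, 144, 202, 237, 235, 199, 83, 97, 100, 97, 94, 89, 85, 82, 77, 74, 69, 52, 46, 43, 40, 40, 58, 129]
252 [233, 234, 237, 238, 237, 235, 236, 195, 121, 93, 80, 83, 85, 85, 87, 86, 87, 87, 88, 90, 90, 90, 91, 92, 92, 93, 93, 96, 96, 98, 99, 96, 111, 132, 138, 171, 187, 205, 224, 234, 234, 233, 234, 234]
262 [233, 234, 233, 233, 234, 235, 241, 106, 94, 95, 96, 95, 96, 96, 96, 96, 96, 96, 97, 97, 97, 97, 99, 98, 99, 99, 100, 100, 102, 101, 103, 104, 104, 106, 95, 153, 150, 151, 154, 157, 160, 158, 166, 171]
280 [248, 249, 250, 240, 141, 56, 58, 74, 81, 82, 80, 80, 80, 81, 80, 80, 81, 81, 81, 79, 80, 80, 80, 80, 79, 81, 81, 80, 82, 82, 82, 82, 81, 83, 69, 58, 58, 107, 167, 158, 176, 184, 200, 200]
300 [196, 65, 36, 38, 36, 43, 53, 39, 44, 45, 45, 45, 44, 44, 45, 45, 44, 44, 44, 45, 45, 44, 44, 45, 43, 48, 52, 55, 60, 65, 65, 65, 65, 67, 48, 40, 37, 31, 31, 30, 52, 155, 200, 205]
[129, 152, 224, 237, 236, 233, 233, 232, 232, 236, 87, 79, 82, 81, 81, 88, 86, 83, 79, 74, 71, 68, 65, 55, 41, 39, 36, 36, 54, 124]
252 [231, 230, 232, 235, 236, 237, 236, 233, 151, 73, 75, 76, 76, 78, 78, 78, 79, 79, 80, 81, 81, 81, 83, 83, 84, 85, 86, 86, 87, 89, 89, 91, 91, 119, 150, 151, 151, 149, 157, 168, 187, 209, 223, 239]
262 [231, 231, 229, 230, 231, 234, 200, 82, 85, 85, 86, 86, 86, 86, 86, 86, 86, 87, 86, 88, 86, 87, 86, 87, 88, 88, 89, 89, 90, 91, 92, 93, 93, 94, 93, 130, 149, 150, 149, 148, 149, 150, 150, 151]
280 [250, 249, 241, 237, 139, 54, 60, 75, 76, 74, 75, 76, 75, 75, 73, 74, 73, 72, 74, 73, 72, 72, 72, 73, 72, 73, 73, 74, 73, 73, 73, 73, 73, 74, 70, 57, 54, 94, 139, 144, 139, 144, 192, 192]
300 [196, 63, 36, 37, 36, 41, 46, 40, 41, 41, 41, 41, 40, 40, 40, 40, 41, 39, 41, 39, 40, 40, 40, 41, 47, 50, 55, 57, 60, 59, 58, 59, 58, 59, 53, 38, 33, 30, 29, 29, 51, 147, 196, 206]
```

```bash
python3 - <<'E'
from h import *
c=vision.read_camera('wrist');cam=(c['fx'],c['cx'],c['cy'],c['k1'],c['mount'])
pr=lambda x,z:proj(cam,[[x,-.014,z],[x,.014,z]])
for nm,r1,r2,zf in(('w4',246,253,.0114),('now',240,261,.008)):
  for zz in(zf,zf-.003):
    f=lambda p:[pr(p[0],zz)[0,1]-r1,pr(p[0]+.062*np.sin(p[1]),zz-.062*np.cos(p[1]))[0,1]-r2]
    p=least_squares(f,[.02,.2]).x
    a=pr(p[0],zz);b=pr(p[0]+.062*np.sin(p[1]),zz-.062*np.cos(p[1]));print(nm,p[0],np.degrees(p[1]),a[:,0],b[:,0])
E
```

```text
w4 0.020856898979796853 15.443955093194088 [289.32770786 344.49454836] [275.10238937 358.75490273]
w4 0.021809048881455774 15.50072130312146 [288.84309526 344.98010944] [273.97756626 359.88162516]
now 0.02505176690334356 10.366812869134037 [288.6368727  345.17902536] [273.62116117 360.24891881]
now 0.025948986400593024 10.538183955539154 [288.13007596 345.68680748] [272.41281448 361.45927172]
```

The cap now leans only about 10°, so on release it will settle upright. I'll unload it, open gently, and lift.

Emit:
{"name": "carry_out", "arguments": {"steps": [[2.0,0.1,0,-0.15,0],[2.0,0.1,0,-0.1,0],[2.0,0,0,0,0],[4.5,0,0,0,0],[4.5,0,0,0,0],[4.5,0,0,0,0],[4.5,0,0,0,0],[4.5,0,0,0,0]]}}

```text
t: 10.8
position: [0.5609, 0.0118, 0.0103]
tool_rot: [-0.001, -0.116, 0.993, -0.0]
wrist_force: [0.1, -1.0, -0.2]
grip_width: 0.0443
finger_force: 0.0
```

Emit:
{"name": "carry_out", "arguments": {"steps": [[4.5,0,0,0,0],[4.5,0,0,-1.5,0],[4.5,0,0,-2.5,0],[4.5,0,0,-3,0],[4.5,0,0,-3,0],[4.5,0,0,-3,0],[4.5,0,0,-3,0],[4.5,0,0,-2,0]]}}

```text
t: 11.47
position: [0.5622, 0.0119, 0.1942]
tool_rot: [0.002, -0.116, 0.993, 0.0]
wrist_force: [0.0, -0.1, 0.1]
grip_width: 0.0453
finger_force: 0.0
```

```bash
python3 - <<'E'
from h import *
im,cam,s=wrist();cv2.imwrite('pics/w6.png',im)
import pickle;pickle.dump(cam,open('w6.pkl','wb'))
g=cv2.cvtColor(im,cv2.COLOR_BGR2GRAY)
print([int(g[r:r+6,312:324].mean()) for r in range(150,400,6)])
r=R.from_euler('z',.2325)
for P in((-.022,0,.004),(-.022,0,.066),(.022,0,.066)):print(proj(cam,r.apply([P])+[.5632,.0117,-.001]))
go([.4584,-.2888,.18],-9.1)
E
```

```text
[112, 97, 100, 103, 121, 122, 17, 15, 28, 30, 33, 39, 45, 55, 66, 77, 127, 209, 240, 240, 241, 242, 243, 244, 243, 244, 245, 142, 64, 77, 88, 73, 58, 238, 245, 245, 120, 181, 190, 87, 66, 34]
[[316.49862003 190.03842683]]
[[316.40919279 201.85756161]]
[[316.45968958 252.5341581 ]]
t 11.52 pos [0.5643 0.0121 0.1978] yaw 13.37 w 0.0448 F [ 1.  -0.2  3.8] shift cm [ 17.28 -26.82   1.63] turn 22.47
```

The dark blob spans rows 186–246, as predicted for an upright cap. Now back to the bar.

Emit:
{"name": "carry_out", "arguments": {"steps": [[5.5,2.15,-3.35,0,0],[5.5,2.15,-3.35,0,0],[5.5,2.15,-3.35,0,0],[5.5,2.15,-3.35,0,0],[5.5,2.15,-3.35,0,0],[5.5,2.15,-3.35,0,0],[5.5,2.15,-3.35,0,0],[5.5,2.15,-3.35,0,0]]}}

```text
t: 12.18
position: [0.4544, -0.2901, 0.1907]
tool_rot: [-0.0, -0.116, 0.993, 0.0]
wrist_force: [1.7, 0.5, -0.7]
grip_width: 0.0555
finger_force: 0.0
```

Emit:
{"name": "carry_out", "arguments": {"steps": [[5.5,0,0,0,5.6],[5.5,0,0,0,5.6],[5.5,0,0,0,5.6],[5.5,0,0,0,5.6],[5.5,0,0,0,0],[5.5,0,0,0,0],[5.5,0,0,0,0],[5.5,0,0,0,0]]}}

```text
t: 12.85
position: [0.4556, -0.2884, 0.1908]
tool_rot: [-0.0, 0.079, 0.997, 0.0]
wrist_force: [-0.1, -0.3, 0.5]
grip_width: 0.0549
finger_force: 0.0
```

```bash
python3 - <<'E'
from h import *
im,cam,s=wrist();cv2.imwrite('pics/w7.png',im)
go([.4584,-.2888,.088],-9.1)
E
```

```text
t 12.9 pos [ 0.4556 -0.2884  0.1908] yaw -9.02 w 0.0551 F [ 0.2 -0.7  0.3] shift cm [-2.900e-01  1.000e-02  1.028e+01] turn 0.08
```

Emit:
{"name": "carry_out", "arguments": {"steps": [[5.5,-0.3,0,2.0,0],[5.5,0,0,3.0,0],[5.5,0,0,3.0,0],[5.5,0,0,1.6,0],[5.5,0,0,0.6,0],[1.0,0,0,0,0],[1.0,0,0,0,0],[1.0,0,0,0,0]]}}

```text
t: 13.57
position: [0.4595, -0.2893, 0.0898]
tool_rot: [0.001, 0.079, 0.997, -0.0]
wrist_force: [0.1, -0.7, 0.3]
grip_width: 0.0424
finger_force: 0.0
```

Emit:
{"name": "carry_out", "arguments": {"steps": [[1.0,0,0,0,0],[1.0,0,0,0,0],[1.0,0,0,0,0],[1.0,0,0,0,0],[1.0,0,0,0,0],[1.0,0,0,0,0],[1.0,0,0,0,0],[1.0,0,0,0,0]]}}

```text
t: 14.23
position: [0.4587, -0.2892, 0.0892]
tool_rot: [0.0, 0.079, 0.997, -0.0]
wrist_force: [-0.7, -0.8, 2.8]
grip_width: 0.0176
finger_force: 30.0
```

Emit:
{"name": "carry_out", "arguments": {"steps": [[1.0,0.25,0,-0.43,0],[1.0,0.25,0,-0.43,0],[1.0,0.25,0,-0.43,0],[1.0,0.25,0,-0.43,0],[1.0,0.3,0,-0.52,0],[1.0,0.3,0,-0.52,0],[1.0,0.3,0,-0.52,0],[1.0,0.3,0,-0.52,0]]}}

```text
t: 14.9
position: [0.4347, -0.2848, 0.1268]
tool_rot: [-0.002, 0.08, 0.997, 0.001]
wrist_force: [0.0, 0.0, -3.7]
grip_width: 0.0175
finger_force: 30.0
```

Emit:
{"name": "carry_out", "arguments": {"steps": [[1.0,0.3,0,-0.6,0],[1.0,0.5,0,-1.0,0],[1.0,0.5,0,-1.0,0],[1.0,0.5,0,-1.0,0],[1.0,0,0,-1.5,0],[1.0,0,0,-1.5,0],[1.0,0,0,-1.5,0],[1.0,0,0,0,0]]}}

```text
t: 15.57
position: [0.4205, -0.2836, 0.212]
tool_rot: [0.004, 0.079, 0.997, -0.001]
wrist_force: [0.7, 0.4, -2.3]
grip_width: 0.0179
finger_force: 30.0
```

```bash
python3 - <<'E'
from h import *
im,cam,s=wrist();cv2.imwrite('pics/w8.png',im)
sc=vision.read_camera('scene')['img'];cv2.imwrite('pics/s8.png',sc)
o=np.hstack([cv2.resize(im,(400,300)), cv2.resize(sc[90:315,170:470],(400,300))]);cv2.imwrite('pics/v8.png',o)
go([.55,.20,.2],-14.2)
E
```

```text
t 15.67 pos [ 0.4188 -0.2825  0.2084] yaw -9.12 w 0.0179 F [ 1.2  0.9 -4.1] shift cm [-5.3  49.72  0.87] turn 5.08
```

Emit:
{"name": "carry_out", "arguments": {"steps": [[1.0,-0.28,2.5,0,0],[1.0,-0.28,4.0,0,0],[1.0,-0.28,4.1,0,0],[1.0,-0.28,4.1,0,0],[1.0,-0.28,4.1,0,0],[1.0,-0.28,4.1,0,0],[1.0,-0.28,4.1,0,0],[1.0,-0.28,4.1,0,0]]}}

```text
t: 16.33
position: [0.4893, 0.0227, 0.2067]
tool_rot: [-0.001, 0.079, 0.997, -0.0]
wrist_force: [2.2, -0.2, -2.8]
grip_width: 0.0177
finger_force: 30.0
```

Emit:
{"name": "carry_out", "arguments": {"steps": [[1.0,-0.28,4.1,0,0],[1.0,-0.28,4.1,0,0],[1.0,-0.28,4.1,0,0],[1.0,-0.28,4.1,0,0],[1.0,-0.28,4.1,0,0],[1.0,-0.28,4.1,0,0],[1.0,0,1.0,0,5.1],[1.0,0,0,0,0]]}}

```text
t: 17.0
position: [0.5469, 0.2739, 0.2051]
tool_rot: [-0.001, 0.123, 0.992, -0.001]
wrist_force: [-0.1, -0.8, -3.2]
grip_width: 0.0177
finger_force: 30.0
```

```bash
python3 - <<'E'
from h import *
im,cam,s=wrist();cv2.imwrite('pics/w9.png',im)
import pickle;pickle.dump(cam,open('w9.pkl','wb'))
sc=vision.read_camera('scene')['img'];cv2.imwrite('pics/s9.png',sc)
go([.5476,.2716,.14],-14.2);print(s['torque'])
E
```

```text
t 17.1 pos [0.5463 0.2706 0.2059] yaw -14.1 w 0.018 F [-0.5 -0.5 -4.2] shift cm [-0.12  0.15  6.59] turn 0.1
[-0.09781632  0.04413746 -0.00275664]
```

```bash
python3 - <<'E'
from h import *
w=cv2.imread('pics/w9.png');s=cv2.imread('pics/s9.png');t=vision.read_camera('top')['img']
f=lambda i:cv2.resize(i,(400,300),interpolation=cv2.INTER_CUBIC)
cv2.imwrite('pics/v9.png',np.vstack([np.hstack([f(w[60:360,80:480]),f(s[200:320,240:400])]),np.hstack([f(s[220:370,290:490]),f(t[170:290,200:360])])]))
E
```

```text
(no output)
```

View pics/v9.png

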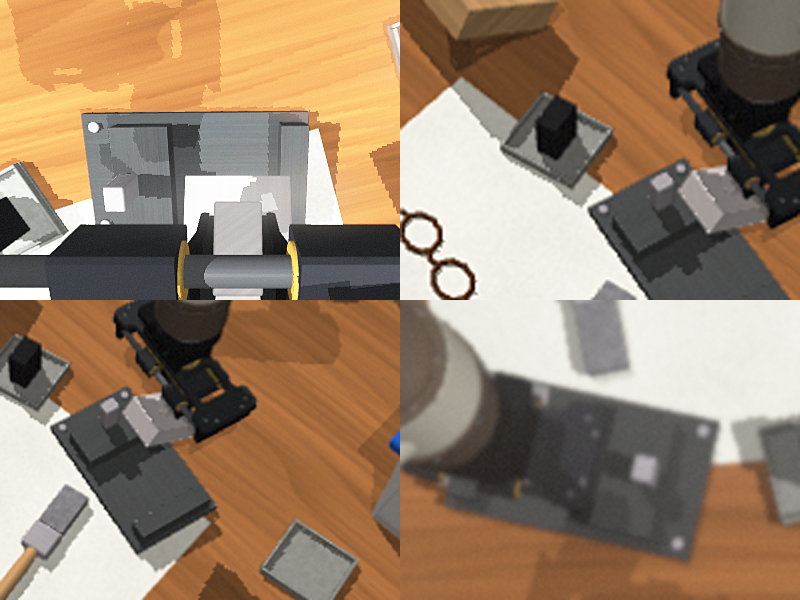

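The cap stands upright in the tray (second panel, (556,125)). The die hangs leaning between the jaws. In the full wrist picture, the vice's near edge runs (162,173)–(388,172), and the jaw edges there are at columns of about 248 and 360.

```bash
python3 - <<'E'
from h import *
import pickle
cam=pickle.load(open('w9.pkl','rb'))
a=onz(cam,(162,173),.012);b=onz(cam,(388,172),.012);m=(a+b)/2;d=b-a
yw=np.arctan2(-d[0],d[1]);print(np.linalg.norm(d[:2]),np.degrees(yw),'centre',m+.065*np.array([np.cos(yw),np.sin(yw),0]))
V=lambda P:R.from_euler('z',yw).inv().apply(np.array(P)-(m+.065*np.array([np.cos(yw),np.sin(yw),0])))
for n,p in(('moving',(248,186)),('fixed',(360,184))):print(n,V(onz(cam,p,.038)))
s=readout.get_state();print('tcp in vice',V(s['position']),np.degrees(yw),yaw(s))
E
```

```text
0.22200222551592722 -13.921301384850564 centre [0.56141498 0.22740986 0.012     ]
moving [-0.05540781 -0.02203544  0.026     ]
fixed [-0.05681765  0.08081949  0.026     ]
tcp in vice [-0.02470668  0.037738    0.19447303] -13.921301384850564 -14.155912992697813
```

Emit:
{"name": "carry_out", "arguments": {"steps": [[1.0,0,0,2.5,0],[1.0,0,0,3.0,0],[1.0,0,0,3.0,0],[1.0,0,0,3.0,0],[1.0,0,0,1.7,0],[1.0,0,0,0.4,0],[1.0,0,0,0.1,0],[1.0,0,0,0,0]]}}

```text
t: 17.82
position: [0.5483, 0.2706, 0.072]
tool_rot: [0.001, 0.124, 0.992, 0.0]
wrist_force: [0.5, 0.1, -2.1]
grip_width: 0.0177
finger_force: 30.0
```

Emit:
{"name": "carry_out", "arguments": {"steps": [[1.0,0,0,0.15,0],[1.0,0,0,0.15,0],[1.0,0,0,0.15,0],[1.0,0,0,0.15,0],[1.0,0,0,0.1,0],[1.0,0,0,0,0],[1.0,0,0,0,0],[1.0,0,0,0,0]]}}

```text
t: 18.48
position: [0.5475, 0.271, 0.0639]
tool_rot: [0.0, 0.124, 0.992, 0.0]
wrist_force: [0.3, -0.1, -3.2]
grip_width: 0.0178
finger_force: 30.0
```

Emit:
{"name": "carry_out", "arguments": {"steps": [[1.0,0,0,0.1,0],[1.0,0,0,0.1,0],[1.0,0,0,0.1,0],[1.0,0,0,0.1,0],[1.0,0,0,0,0],[1.0,0,0,0,0],[1.0,0,0,0,0],[1.0,0,0,0,0]]}}

```text
t: 19.15
position: [0.5475, 0.271, 0.0599]
tool_rot: [0.0, 0.124, 0.992, 0.0]
wrist_force: [-0.0, -1.1, -3.0]
grip_width: 0.0174
finger_force: 30.0
```

Emit:
{"name": "carry_out", "arguments": {"steps": [[1.0,0,0,0.1,0],[1.0,0,0,0.1,0],[1.0,0,0,0.1,0],[1.0,0,0,0,0],[1.0,0,0,0,0],[1.0,0,0,0,0],[1.0,0,0,0,0],[1.0,0,0,0,0]]}}

```text
t: 19.82
position: [0.5477, 0.2711, 0.0584]
tool_rot: [0.0, 0.123, 0.992, 0.0]
wrist_force: [-2.9, -1.3, 4.5]
grip_width: 0.0176
finger_force: 30.0
```

Emit:
{"name": "carry_out", "arguments": {"steps": [[1.0,-0.45,0,0.08,0],[1.0,-0.44,0,0.11,0],[1.0,-0.43,0,0.13,0],[1.0,-0.43,0,0.16,0],[1.0,-0.42,0,0.18,0],[1.0,-0.4,0,0.2,0],[1.0,0,0,0,0],[1.0,0,0,0,0]]}}

```text
t: 20.48
position: [0.5719, 0.265, 0.0499]
tool_rot: [-0.0, 0.123, 0.992, 0.0]
wrist_force: [-4.7, 0.8, 6.7]
grip_width: 0.0181
finger_force: 33.5
```

Emit:
{"name": "carry_out", "arguments": {"steps": [[1.0,-0.39,0,0.22,0],[1.0,-0.38,0,0.25,0],[1.0,0,0,0.1,0],[1.0,0,0,0.1,0],[1.0,0,0,0.1,0],[1.0,0,0,0,0],[1.0,0,0,0,0],[1.0,0,0,0,0]]}}

```text
t: 21.15
position: [0.5813, 0.2626, 0.0439]
tool_rot: [0.002, 0.123, 0.992, 0.0]
wrist_force: [-1.4, -2.5, 11.7]
grip_width: 0.0178
finger_force: 30.2
```

```bash
python3 - <<'E'
from h import *
go([.5716,.2642,.045],-14)
E
```

```text
t 21.15 pos [0.5813 0.2626 0.0439] yaw -14.13 w 0.0178 F [-1.4 -2.5 11.7] shift cm [ 0.98 -0.09 -0.11] turn -0.13
```

Emit:
{"name": "carry_out", "arguments": {"steps": [[1.0,0,0,-0.2,0],[1.0,0,0,-0.1,0],[4.0,0,0,0,0],[4.0,0,0,0,0],[4.0,0,0,0,0],[4.0,0,0,0,0],[4.0,0,0,0,0],[4.0,0,0,0,0]]}}

```text
t: 21.82
position: [0.5798, 0.2628, 0.0434]
tool_rot: [-0.0, 0.124, 0.992, -0.0]
wrist_force: [-0.5, 0.2, -0.1]
grip_width: 0.0393
finger_force: 0.0
```

Emit:
{"name": "carry_out", "arguments": {"steps": [[4.0,0,0,-2.5,0],[4.0,0,0,-3.5,0],[4.0,0,0,-3.5,0],[4.0,0,0,-3.5,0],[4.0,0,0,-1,0],[4.0,3.0,0,0,0],[4.0,3.0,0,0,0],[4.0,0,0,0,0]]}}

```text
t: 22.48
position: [0.5177, 0.2776, 0.1837]
tool_rot: [-0.001, 0.123, 0.992, -0.0]
wrist_force: [-1.0, -0.3, -1.1]
grip_width: 0.0399
finger_force: 0.0
```

```bash
cat > seg.py <<'E'
from h import *
im,cam,s=wrist();cv2.imwrite('pics/w10.png',im)
Rv=R.from_euler('z',-13.95,degrees=True);C=np.array([.5614,.2274,0])
# rectified views of horizontal planes in vice coords, 0.5 mm / px
def rect(im,cam,z):
    X,Yv=np.meshgrid(np.arange(-.08,.08,.0005),np.arange(-.12,.12,.0005),indexing='ij')
    P=Rv.apply(np.c_[X.ravel(),Yv.ravel(),np.full(X.size,z)])+C
    uv=proj(cam,P).astype(np.float32).reshape(X.shape+(2,))
    return cv2.remap(im,uv[...,0],uv[...,1],cv2.INTER_LINEAR)
def boxes(im,cam,z,lo=150):
    r=rect(im,cam,z).astype(int);m=((r.min(2)>lo)&(r.max(2)-r.min(2)<30)).astype(np.uint8)
    n,_,st,ce=cv2.connectedComponentsWithStats(m)
    for i in range(1,n):
        x,y,w,h,a=st[i]
        if a>200: print(z,'y',np.round([y*.0005-.12,(y+w*0)*.0005-.12+0],4)[0] if 0 else '', 'Y %.4f..%.4f X %.4f..%.4f area %d'%(x*.0005-.12,(x+w)*.0005-.12,y*.0005-.08,(y+h)*.0005-.08,a))
if __name__=='__main__':
    for z in(.094,.042):boxes(im,cam,z)
    go([.5614,.2274,.1])
    g=rect(im,cam,.042);cv2.imwrite('pics/r10.png',g)
E
python3 seg.py
```

```text
0.094 y  Y -0.0715..-0.0630 X -0.0745..-0.0655 area 226
0.094 y  Y 0.0115..0.0710 X -0.0750..0.0055 area 13441
0.094 y  Y 0.0730..0.1160 X -0.0695..0.0055 area 6916
0.094 y  Y -0.0225..0.1195 X 0.0205..0.0260 area 1966
0.094 y  Y -0.0175..0.0355 X 0.0345..0.0665 area 4446
0.094 y  Y 0.0255..0.0945 X 0.0345..0.0665 area 6468
0.042 y  Y -0.0945..-0.0840 X -0.0630..-0.0525 area 325
0.042 y  Y 0.0060..0.0780 X -0.0630..0.0330 area 19586
0.042 y  Y 0.0800..0.1200 X -0.0570..0.0305 area 8673
0.042 y  Y -0.0350..0.1200 X 0.0515..0.0585 area 2670
0.042 y  Y -0.0110..0.0235 X 0.0685..0.0800 area 1289
0.042 y  Y 0.0230..0.0880 X 0.0680..0.0800 area 2923
t 22.53 pos [0.5197 0.2777 0.1839] yaw -14.07 w 0.0402 F [0.5 1.1 1.1] shift cm [-5.27 -3.87  8.39] turn None
```

```bash
python3 - <<'E'
import cv2,numpy as np
g=cv2.cvtColor(cv2.imread('pics/r10.png'),cv2.COLOR_BGR2GRAY)
print('cols Y mm',list(range(-40,120,4)))
for X in range(-80,40,4):
    i=(X+80)*2;print(X,' '.join('%3d'%g[i:i+8,(Y+120)*2:(Y+120)*2+8].mean() for Y in range(-40,120,4)))
E
```

```text
cols Y mm [-40, -36, -32, -28, -24, -20, -16, -12, -8, -4, 0, 4, 8, 12, 16, 20, 24, 28, 32, 36, 40, 44, 48, 52, 56, 60, 64, 68, 72, 76, 80, 84, 88, 92, 96, 100, 104, 108, 112, 116]
-80 198 195 194 195 192 189 189 189 187 185 196 197 198 199 201 201 196 203 202 199 195 198 197 192 194 197 197 197 205 208 202 200 206 202 202 205 205 205 206 208
-76 158 150 151 153 146 148 159 156 157 158 157 157 157 155 154 154 152 155 151 149 146 147 147 150 153 154 149 150 144 150 149 150 143 139 142 170 200 203 209 209
-72  91  94  98 101 109 110 112 111 113 113 114 115 117 118 119 119 120 120 120 119 122 122 123 121 121 123 123 108 116 111 110 106 119 122 132 132 134 136 177 202
-68 115 115 115 116 134 142 144 144 144 145 144 145 145 146 146 149 149 150 149 150 150 151 151 151 150 150 150 132 122 122 121 120 122 121 146 152 139 147 209 217
-64 100 101 101 101 104 128 135 136 129 143 144 140 145 145 146 147 147 148 148 149 149 150 150 151 152 152 152 130 124 118  98  99  97  98  99 125 141 150 153 162
-60  58  59  60  60  58  71  88  89  89  95  96 107 147 148 149 149 150 150 152 152 153 154 154 155
[... 3285 characters left out ...]
  75  49  46  45  44  43  38  33  31  48 217 246
24  48  21  23  24  27  33  35  35  36  38  77  95 148 255 255 255 255 255 255 255 255 255 249 254 254 254 233  77  70  41  41  40  39  39  34  29  28  26  57 233
28  19  20  21  22  26  31  33  32  34  34  79 115 160 255 255 255 255 255 255 255 255 255 252 255 255 255 233  86  72  38  35  35  35  34  30  24  24  23  21  75
32  57  57  57  57  59  61  61  61  62  62  71  75  84 105 107 107 107 108 109 110 110 111 112 112 113 112 109  83  80  63  60  58  58  58  57  55  55  54  54  53
36  68  68  67  75  89  92  92  93  93  92  93  92  92  92  93  93  93  92  93  93  93  93  93  92  91  91  91  91  90  91  90  90  90  90  90  89  89  89  88  88
```

The rectified picture shows the die standing flat: its top spans Y 11.5–67.5 mm, with the near edge at X ≈ -37 mm, so it sits about 3 mm off centre. Next I'll grip the handle.

Emit:
{"name": "carry_out", "arguments": {"steps": [[4.0,-1.76,-3.4,0,0],[4.0,-1.76,-3.4,0,0],[4.0,-1.76,-3.4,0,0],[4.0,0,0,0,0],[4.0,0,0,3.0,0],[4.0,0,0,3.0,0],[4.0,0,0,1.5,0],[4.0,0,0,0,0]]}}

```text
t: 23.2
position: [0.5459, 0.1641, 0.1043]
tool_rot: [-0.003, 0.124, 0.992, -0.002]
wrist_force: [-0.6, -1.4, -1.2]
grip_width: 0.0398
finger_force: 0.0
```

```bash
python3 - <<'E'
from h import *
go([.5462,.1662,.052],-13.95)
E
```

```text
t 23.2 pos [0.5459 0.1641 0.1043] yaw -14.29 w 0.0398 F [-0.6 -1.4 -1.2] shift cm [-0.01  0.24  5.23] turn -0.34
```

Emit:
{"name": "carry_out", "arguments": {"steps": [[4.0,0,0.2,2.0,0],[4.0,0,0,2.0,0],[4.0,0,0,1.0,0],[0.5,0,0,0,0],[0.5,0,0,0,0],[0.5,0,0,0,0],[0.5,0,0,0,0],[0.5,0,0,0,0]]}}

```text
t: 23.87
position: [0.5491, 0.1676, 0.06]
tool_rot: [0.001, 0.123, 0.992, 0.0]
wrist_force: [0.5, -1.7, 2.5]
grip_width: 0.0178
finger_force: 30.0
```

Emit:
{"name": "carry_out", "arguments": {"steps": [[0.5,0,0.5,0,0],[0.5,0,0.7,0,0],[0.5,0,0.7,0,0],[0.5,0,0.7,0,0],[0.5,0,0.5,0,0],[0.5,0,0.2,0,0],[0.5,0,0,0,0],[0.5,0,0,0,0]]}}

```text
t: 24.53
position: [0.5572, 0.2008, 0.06]
tool_rot: [0.001, 0.123, 0.992, 0.001]
wrist_force: [-0.9, -0.6, 6.7]
grip_width: 0.0175
finger_force: 30.0
```

Emit:
{"name": "carry_out", "arguments": {"steps": [[0.5,0,0.3,-0.2,0],[0.5,0,0.3,-0.1,0],[0.5,0,0.2,0,0],[0.5,0,0.2,0,0],[0.5,0,0.1,0,0],[0.5,0,0.1,0,0],[0.5,0,0,0,0],[0.5,0,0,0,0]]}}

```text
t: 25.2
position: [0.5594, 0.2104, 0.0601]
tool_rot: [-0.0, 0.124, 0.992, -0.001]
wrist_force: [4.0, -5.9, -5.3]
grip_width: 0.0181
finger_force: 30.0
```

Emit:
{"name": "carry_out", "arguments": {"steps": [[0.5,0,0.1,0,0],[0.5,0,0.1,0,0],[0.5,0,0.1,0,0],[0.5,0,0.1,0,0],[0.5,0,0,0,0],[0.5,0,0,0,0],[0.5,0,0,0,0],[0.5,0,0,0,0]]}}

```text
t: 25.87
position: [0.56, 0.213, 0.0601]
tool_rot: [-0.001, 0.124, 0.992, -0.002]
wrist_force: [4.1, -9.2, -5.7]
grip_width: 0.0177
finger_force: 30.1
```

Emit:
{"name": "carry_out", "arguments": {"steps": [[0.5,0,0.1,0,0],[0.5,0,0.1,0,0],[0.5,0,0.1,0,0],[0.5,0,0.1,0,0],[0.5,0,0,0,0],[0.5,0,0,0,0],[0.5,0,0,0,0],[0.5,0,0,0,0]]}}

```text
t: 26.53
position: [0.5599, 0.2131, 0.06]
tool_rot: [-0.003, 0.124, 0.992, -0.005]
wrist_force: [4.5, -19.2, -1.5]
grip_width: 0.0178
finger_force: 30.2
```

Emit:
{"name": "carry_out", "arguments": {"steps": [[0.5,0,0.1,0,0],[0.5,0,0.1,0,0],[0.5,0,0.1,0,0],[0.5,0,0.1,0,0],[0.5,0,0,0,0],[0.5,0,0,0,0],[0.5,0,0,0,0],[0.5,0,0,0,0]]}}

```text
t: 27.2
position: [0.5598, 0.2132, 0.0599]
tool_rot: [-0.004, 0.125, 0.992, -0.008]
wrist_force: [6.1, -29.2, 1.1]
grip_width: 0.0178
finger_force: 30.3
```

Emit:
{"name": "carry_out", "arguments": {"steps": [[0.5,0,-0.3,0,0],[0.5,0,-0.3,0,0],[0.5,0,0,0,0],[4.0,0,0,0,0],[4.0,0,0,0,0],[4.0,0,0,0,0],[4.0,0,0,0,0],[4.0,0,0,0,0]]}}

```text
t: 27.87
position: [0.5609, 0.218, 0.0617]
tool_rot: [0.0, 0.123, 0.992, 0.0]
wrist_force: [-0.2, 0.1, 0.4]
grip_width: 0.0381
finger_force: 0.0
```

Emit:
{"name": "carry_out", "arguments": {"steps": [[4.0,0,0,0,0],[4.0,0,0,-2.5,0],[4.0,0,0,-3.5,0],[4.0,0,0,-3.5,0],[4.0,0,0,-3.5,0],[4.0,3.0,0,0,0],[4.0,3.0,0,0,0],[4.0,0,0,0,0]]}}

```text
t: 28.53
position: [0.4988, 0.2323, 0.1926]
tool_rot: [-0.001, 0.123, 0.992, 0.001]
wrist_force: [-0.6, -0.1, -0.8]
grip_width: 0.04
finger_force: 0.0
```

```bash
python3 - <<'E'
from seg import *
for z in(.042,.0361):
    g=cv2.cvtColor(rect(im,cam,z),cv2.COLOR_BGR2GRAY)
    print(z,'cols',list(range(-10,110,3)))
    for X in range(-56,-16,4):
        i=(X+80)*2;print(X,' '.join('%3d'%g[i:i+8,(Y+120)*2:(Y+120)*2+6].mean() for Y in range(-10,110,3)))
go([.5614,.2274,.1])
sc=vision.read_camera('scene')['img'];a=cv2.imread('pics/s9.png')
# tray area dark cap check
for f in(a,sc):
    g=cv2.cvtColor(f,cv2.COLOR_BGR2GRAY)[225:285,270:335];m=g<45;ys,xs=np.nonzero(m);print(m.sum(),xs.mean(),ys.mean())
E
```

```text
0.042 cols [-10, -7, -4, -1, 2, 5, 8, 11, 14, 17, 20, 23, 26, 29, 32, 35, 38, 41, 44, 47, 50, 53, 56, 59, 62, 65, 68, 71, 74, 77, 80, 83, 86, 89, 92, 95, 98, 101, 104, 107]
-56 146 148 148 150 152 153 155 152 151 156 157 141 116 117 116 120 123 124 138 159 163 168 167 164 164 147 147 146 135 135 159 162 163 164 167 166 162 161 187 246
-52 151 153 153 156 157 157 161 159 158 161 162 145 106 110 112 114 116 117 123 152 153 151 152 153 153 153 152 152 143 141 163 167 168 168 170 169 166 162 184 251
-48 152 153 152 157 158 160 162 161 160 162 164 151 115 119 120 122 126 127 128 154 160 160 161 160 161 161 161 160 150 147 169 172 171 172 173 171 167 166 193 251
-44 155 155 154 158 159 159 163 163 163 164 167 164 169 170 172 174 179 183 188 191 193 193 193 194 195 195 194 194 172 152 172 176 175 175 175 174 171 169 188 249
-40 154 155 154 159 160 161 165 164 164 166 169 166 182 185 188 193 194 196 196 196 199 201 201 201 201 200 198 197 195 176 174 178 179 178 178 176 173 170 193 251
-36 153 156 156 160 162 162 166 165 165 167 170 172 239 239 239 240 239 239 240 241 241 241 242 242 242 241
[... 2023 characters left out ...]
172 172 211
-28 153 155 156 160 162 162 165 165 166 167 171 155 244 253 253 253 254 254 254 255 255 255 255 255 255 255 255 255 255 255 254 166 178 179 177 177 175 173 170 212
-24 154 156 155 159 162 162 164 165 167 166 170 160 241 253 253 253 253 253 253 254 255 255 255 255 255 255 255 255 255 255 253 182 179 178 178 176 174 171 169 213
-20 154 156 154 158 162 161 163 165 164 166 169 155 237 253 253 253 253 254 253 254 254 254 254 255 255 255 255 255 255 255 254 165 176 176 174 174 172 169 167 206
t 28.58 pos [0.5007 0.2324 0.1925] yaw -14.07 w 0.0402 F [ 0.4 -0.8  0.3] shift cm [-6.01  0.98  9.26] turn None
289 32.048442906574394 25.792387543252595
289 32.048442906574394 25.792387543252595
```

The die sits flat from Y ≈ 25.5 to 82 mm with both jaws touching it, and the cap hasn't moved. I'm handing the job in.

```bash
python3 -c "
from rig import workorder
print(workorder.close_job())"
```

```text
the job is handed in; nothing more can be done
None
```

I handed the job in after about 29 s: the cap stands upright in the nearer grey tray, and the die is flat in the vice, snug between both jaws and about 3 mm off centre along them when last measured.

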